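# Third hand: hang the bracket and press it on the sprung pad

### The job

Hang the orange angle bracket by the big hole in its upright plate onto the jig's peg, with the rib facing out of the jig, so that it hangs on the peg; then press it back squarely against the blue sprung pad until the pad's black pointers stand in the green band, and keep it there steadily for a colleague who will screw it on. Finish while still holding it pressed; do not drive the pad to its end stop, and leave the other things on the worktop as they are.

Things in the scene. Friction and masses are not known exactly. Their poses are not given: they have to be found in the camera images.
- bracket: Orange angle bracket, 200 g, standing on its foot. Origin: middle of the lower edge of the flat back face; x from the rib through the plate out of the back face, y width, z up. Upright plate 60 wide, 85 high, 6 thick (x -6 to 0). Foot 60 wide, 6 thick, x -62 to -6. Rib, to be gripped from above across its 12 mm: x -56 to -6, y -6 to 6, z 6 to 61. Big hole, 16 mm diameter, centre at z 70.
- bracket_hole (a point): Centre of the bracket's big hole, mid-thickness: 3 mm in front of the back face and 70 mm above the bracket's lower edge; axes as the bracket.
- jig: Grey jig fixed to the worktop. Origin on the surface under the pad's face at rest; x points into the jig (the way to press), y width, z up. Base x -20 to 85, y -75 to 75, 12 high. Back wall x 70 to 80, 160 high. Scale posts at y -69 to -55 and 55 to 69, x -6 to 24, 110 high, tops painted white, green, red along x. Arm that carries the peg: x 20 to 74, 30 wide, z 122 to 148.
- peg_tip (a point): Tip of the horizontal steel peg, on its axis: 20 mm out in front of the pad's rest face, 135 mm above the surface; axes as the jig. Peg 8 mm in diameter with a round tip; it runs from here along +x, 41 mm to its root in the arm, with a collar (18 mm diameter, 3 mm thick) at the root.
- pad: Blue pad, 78 wide (y), 44 high (z 70 to 114 above the surface), below the peg; origin at the middle of its front face, which looks to jig -x; axes as the jig. It slides straight back on springs along jig x.
- pad_travel (a joint): How far the pad is pushed back, m: 0 at rest, end stop at 0.016. Spring 1000 N/m without preload (1 N per mm). A black pointer on each side stands over the green band from 0.004 to 0.012.
- cuvette_box: Bystander: white lidded box 54x80x34.
- slide_box: Bystander: blue lidded box 57x87x32.
- tape_roll: Bystander: roll of cream tape, 66 diameter, 18 high, lying flat.
- brown_bottle: Bystander: brown bottle with a black cap, 40 diameter, 85 high.
- white_bottle: Bystander: white bottle with a blue cap, 48 diameter, 105 high.
- bench_timer: Bystander: white timer standing on edge, 21x62x54.
- screwdriver: Bystander: screwdriver, 150 long, lying on the worktop in front of the jig.

How it is judged:
By the outcome, as a careful person would: the job done as asked, in the order asked, and still so for the second after the job is handed in, while the arm keeps its last pose, push and grip.
It also fails if it takes over 43 s, if anything falls off the work surface, if the arm or the gripper's body presses on something with over 40 N, if the wrist force passes 120 N, or if a joint passes its speed limit or range.

### The arm

A 6-joint arm with a two-finger parallel gripper is mounted at the origin on a cart in front of the work surface, level with it; the furniture and walls round the work are solid. World frame = base frame: x ahead of the robot, y to its left, z up, the work surface at z = 0. Lengths are in m, angles in rad, forces in N, time in s.
With the tool pointing down it reaches from about 0.35 to 0.925 m from the base axis. Payload 6.4 kg.
Tool frame: the origin (TCP) lies midway between the tips of the shut fingers; the grasp point (between the pads) lies grasp_offset behind it (grasp_offset is the distance from the TCP to the grasp point, in m); z points along the fingers, y is the direction in which the jaws open and shut (so a half turn about z gives the same grasp; the last joint's range is limited). The gripper opens to 85 mm and grips with 20 to 120 N. Pads are 22 mm wide; open, the fingers measure 114 mm over their backs; the gripper's body (76 mm by 85 mm) begins 54 mm behind the grasp point. The pads swing forward as they close: fully open they stand 13 mm farther back than shut.
Start: joints at [-1.317, 0.245, 1.558, -0, 1.339, -0.174], TCP at [0.27, -0.591, 0.196] pointing down, gripper open.
Joint ranges: [-3.13, 3.13], [-1.02, 2.26], [0.13, 2.54], [-0.95, 4.09], [0.21, 2.88], [-2.74, 2.74]. Speed limits (rad/s): [2.57, 2.57, 3.14, 3.14, 3.14, 3.14].

### API

Orientations are given as a unit quaternion [w, x, y, z].
In Python, from bench import get_state, read_camera, camera_model, sign_off, find_in, masks_of, landmark_of, grasp_offset gives the robot as it stands.
- The arm moves only by the tool send_rows, never from a script. Its argument "targets" is a list of rows, each a list of 7 numbers: the turn, a rotation vector about the tool's x, y, z in degrees, then the shift along the tool's x, y, z in m, then the finger opening in m, from 0 to 0.0854. In form: [[ax, ay, az, dx, dy, dz, hand], ...]. A call has 1 to 20 rows; each row is the pose to reach, as a shift and turn from the pose commanded when the call began, along the tool's axes at that moment; what a row does not reach only later rows make up. A row lasts 1/12 s, in which the tool goes at most 41.7 mm and 7.16 degrees, less where a joint would pass 70% of its speed; a pose out of reach is approached as far as the arm can. A call with a gripper value outside its range is refused whole. The fingers move at their own pace and stop on an object; the grip force is fixed at half the most. Time passes only in rows, so rows that repeat a pose let the fingers close. It gives the time, the measured TCP pose, the force and the opening at its end, in the units of the state.
- get_state(): the state, without advancing time (a new reading comes with each control period).
- read_camera(name): name is "scene" or "top"; returns the picture (384x512x3 uint8, red, green, blue); there is no depth.
- camera_model(name): a dict with "fx", "fy", "cx", "cy" (pixels), "T" (4x4, takes a point from camera to world coordinates). Camera axes: x right, y down, z forward; pixel columns grow to the right and rows downward; lengths in m; the calibration is good to about 2 mm. A picture is of the moment at which its call begins. camera_model takes no time and is no camera call.
- sign_off(): hands the job in, once; it reports no verdict.
Trained networks look in the newest picture that a camera, given by its name, has taken for a name from the list of things; names that differ only in an ending like _2 or _b are one class to them, and where a whole thing is asked for, a point or a joint stands for the part that bears it (a point fixed in the world has none). Each returns a list of dicts, best first, with "conf" (0 to 1); they miss things now and then, are a little off and sometimes report something else, mostly with a low value. They report only what shows in the picture. A call takes as long as a camera call.
- find_in(camera, name): "position" ([x, y, z] in m, in world coordinates, good to about 4 mm: the middle of the surface that is visible of it).
- masks_of(camera, name): "region" (384x512 bool, what is visible of it).
- landmark_of(camera, name): "position" ([x, y, z] in m, in world coordinates, good to about 4 mm: a listed point, or the origin of a listed thing).
The state is a dict: "t": time; "joint_pos": joint angles; "qd": joint speeds; "effort": joint torques, N m; "position": TCP position; "orientation": TCP orientation; "wrist_force": force on the tool from outside, world axes, zero at the start; "moment": the same for the moment, N m; "grip_width": opening from 0.0 (shut) to 1.0 (fully open).
Only numpy, scipy, OpenCV 4.12 (cv2) and the standard library are available. Lean on these libraries where they do the work, as an engineer would, in place of code of your own. Each camera call takes 0.05 s, during which the arm holds its last target. There are 200 camera calls.

## Working session

There is one attempt and no reset: what is moved stays moved. The work goes in short steps, Python scripts to look and compute and a tool call to move; the robot and the scene stay as the last step left them, time stands still between calls to the robot, and variables do not carry over. Pictures are saved under pics/ and viewed, about 8 in all and at most 12, crops included, and the job is handed in when it is done.

Besides the shell and the picture viewer there is one more tool, called after "Call:" by a JSON object that holds its "name" and its "arguments". send_rows: Moves the arm, as the interface text tells. Its arguments: {"type":"object","properties":{"targets":{"type":"array"}},"required":["targets"]}

```bash
mkdir -p pics
python3 - <<'E'
from bench import *
import cv2,numpy as np
s=get_state();print({k:np.round(v,3).tolist() for k,v in s.items()});print(grasp_offset)
for c in("scene","top"):
    im=read_camera(c);cv2.imwrite(f"pics/{c}0.png",im[:,:,::-1])
    m=camera_model(c);print(c,m["fx"],m["cx"],m["cy"],np.round(m["T"],3).tolist())
    for n in("bracket","bracket_hole","jig","peg_tip","pad"):
        for d in landmark_of(c,n)[:2]:print(c,n,np.round(d["position"],4),round(d["conf"],2))
E
```

```text
{'t': 0.0, 'joint_pos': [-1.317, 0.246, 1.559, -0.0, 1.339, -0.174], 'qd': [0.0, -0.001, 0.0, -0.0, -0.003, -0.001], 'effort': [-0.0, -42.951, -32.613, -0.0, 0.005, -0.0], 'position': [0.269, -0.591, 0.195], 'orientation': [-0.001, 0.977, 0.212, -0.0], 'wrist_force': [-0.225, -0.91, 0.178], 'moment': [-0.006, -0.036, 0.041], 'grip_width': 0.998}
0.0187
scene 407.1345567854592 258.713752333488 189.89891285480448 [[-0.458, -0.667, 0.588, -0.147], [-0.889, 0.339, -0.308, 0.463], [0.006, -0.664, -0.748, 1.028], [0.0, 0.0, 0.0, 1.0]]
scene jig [ 0.57   -0.0879  0.0007] 0.56
scene peg_tip [ 0.5481 -0.0904  0.1374] 0.96
scene peg_tip [ 0.5656 -0.085   0.0962] 0.24
scene pad [ 0.5656 -0.0861  0.0956] 0.58
top 376.79851347999136 251.58482390959753 186.366989049455 [[-0.017, -0.983, 0.181, 0.395], [-1.0, 0.018, 0.007, 0.075], [-0.01, -0.181, -0.983, 1.19], [0.0, 0.0, 0.0, 1.0]]
top bracket [ 0.474  -0.2753 -0.0005] 0.97
top bracket_hole [ 0.4704 -0.2723  0.0703] 0.81
top bracket_hole [0.7295 0.0797 0.0026] 0.59
top jig [ 5.70e-01 -8.41e-02 -4.00e-04] 0.62
top jig [ 0.6852 -0.2326 -0.0008] 0.31
top peg_tip [ 0.5511 -0.0894  0.1302] 0.81
top pad [ 0.5696 -0.0838  0.0917] 0.6
```

Run:
```python
import cv2,numpy as np
a=cv2.imread("pics/scene0.png");b=cv2.imread("pics/top0.png")
cv2.imwrite("pics/both.png",cv2.resize(np.hstack([a,b]),(800,300),interpolation=cv2.INTER_AREA))
```

```text
(no output)
```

View pics/scene0.png

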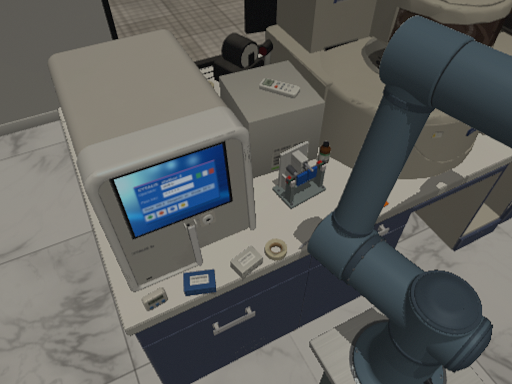

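View pics/top0.png

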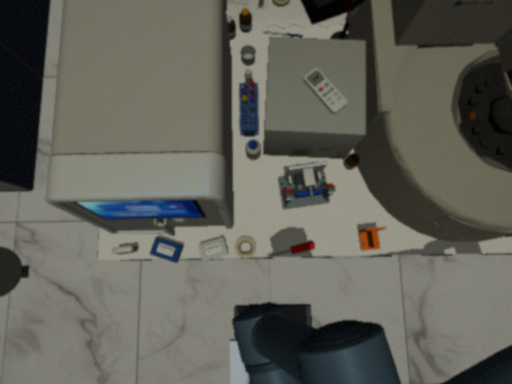

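The scene view shows the jig at about (300,180), with the bracket hidden behind the arm. The top view shows the jig at (305,185), the bracket at (370,237) and the screwdriver at (300,247). Next I fit poses by matching model silhouettes to the masks.

```bash
cat > h.py <<'E'
from bench import *
import cv2,numpy as np
from scipy.optimize import minimize
from scipy.spatial.transform import Rotation as R
BR=[(-6,0,-30,30,0,85),(-62,-6,-30,30,0,6),(-56,-6,-6,6,6,61)]
JG=[(-20,85,-75,75,0,12),(70,80,-75,75,0,160),(-6,24,-69,-55,0,110),(-6,24,55,69,0,110),(20,74,-15,15,122,148)]
def pose(x,y,z,yaw):
    T=np.eye(4);T[:3,:3]=R.from_euler("z",yaw).as_matrix();T[:3,3]=x,y,z;return T
def proj(c,P,m=None):
    m=m or camera_model(c);q=(np.linalg.inv(m["T"])@np.c_[P,np.ones(len(P))].T)[:3]
    return np.c_[m["fx"]*q[0]/q[2]+m["cx"],m["fy"]*q[1]/q[2]+m["cy"]]
def corners(b,T):
    P=np.array([[x,y,z] for x in b[:2] for y in b[2:4] for z in b[4:]])/1000
    return P@T[:3,:3].T+T[:3,3]
def sil(c,boxes,T,S=4,m=None):
    im=np.zeros((384*S,512*S),np.uint8)
    for b in boxes:
        cv2.fillConvexPoly(im,cv2.convexHull(np.round((proj(c,corners(b,T),m)+.5)*S).astype(np.int32)),1)
    return cv2.resize(im.astype(np.float32),(512,384),interpolation=cv2.INTER_AREA)
def fit(c,mask,boxes,x0,z=0):
    m=camera_model(c);M=mask.astype(np.float32)
    f=lambda p:float(np.abs(sil(c,boxes,pose(p[0]/1e3,p[1]/1e3,z,p[2]/50),m=m)-M).sum())
    best=min((minimize(f,[x0[0]*1e3,x0[1]*1e3,x0[2]*50+d],method="Nelder-Mead",options=dict(initial_simplex=np.array([x0[0]*1e3,x0[1]*1e3,x0[2]*50+d])+np.array([[0,0,0],[5,0,0],[0,5,0],[0,0,6]]))) for d in(-6,0,6)),key=lambda r:r.fun)
    p=best.x;return p[0]/1e3,p[1]/1e3,np.degrees(p[2]/50),best.fun,M.sum()
def draw(im,c,boxes,T,S,o,col):
    for b in boxes:
        q=((proj(c,corners(b,T))+.5-o)*S).astype(int)
        for i in range(8):
            for k in(1,2,4):
                if not i&k:cv2.line(im,tuple(map(int,q[i])),tuple(map(int,q[i|k])),col,1)
E
python3 - <<'E'
from h import *
for c in("scene","top"):
    im=read_camera(c)
    if c=="top":
        d=masks_of(c,"bracket")[0];print(d["conf"],d["region"].sum())
        for y in (0,.5,1,-.5,-1,1.57,-1.57,3.1):
            r=fit(c,d["region"],BR,(.474,-.275,y));print("br",np.round(r,4))
    d=masks_of(c,"jig")[0];p=masks_of(c,"pad");print(c,d["conf"],d["region"].sum(),[(q["conf"],q["region"].sum()) for q in p])
    M=d["region"]|(p[0]["region"] if p else False)
    if c=="scene" or 1: print("jig",np.round(fit(c,M,JG+[(0,15,-39,39,70,114)],(.57,-.086,.1)),4))
im=read_camera("top")[160:270,260:400,::-1]
cv2.imwrite("pics/crop1.png",cv2.resize(im,None,fx=5.5,fy=5.4,interpolation=cv2.INTER_CUBIC))
E
```

```text
scene 0.97 2103 [(0.65, np.int64(323))]
jig [ 5.711000e-01 -9.460000e-02  1.647020e+01  3.723125e+02  2.108000e+03]
0.29 401
br [ 4.7170e-01 -2.7810e-01  5.2936e+00  5.2625e+01  4.0100e+02]
br [ 4.71400e-01 -2.77600e-01  6.47690e+00  5.29375e+01  4.01000e+02]
br [ 4.7160e-01 -2.7810e-01  5.2601e+00  5.2625e+01  4.0100e+02]
br [ 4.71200e-01 -2.77300e-01  6.04560e+00  5.18125e+01  4.01000e+02]
br [ 4.71200e-01 -2.77400e-01  6.03730e+00  5.18125e+01  4.01000e+02]
br [ 4.38400e-01 -2.51600e-01  9.66920e+01  8.36875e+01  4.01000e+02]
br [ 4.7090e-01 -2.7700e-01  7.0722e+00  5.3375e+01  4.0100e+02]
br [ 4.118000e-01 -2.834000e-01  1.847243e+02  7.462500e+01  4.010000e+02]
top 0.83 1849 [(0.64, np.int64(216))]
jig [ 5.69100e-01 -8.57000e-02  1.13887e+01  2.73125e+02  1.84900e+03]
```

View pics/crop1.png

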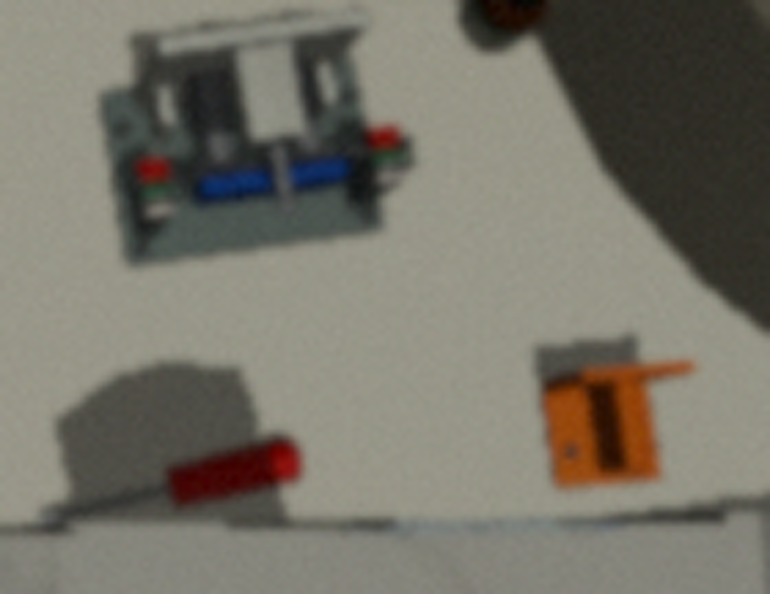

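The crop shows the jig yawed about 8°, with its red post tops at (155,170) and (385,138). The bracket's plate is on its far side and its foot faces the robot, yaw about 6°. The screwdriver lies clear. I'll refine both poses with colour masks.

Run:
```python
from h import *
ims={c:read_camera(c) for c in("scene","top")}
def ray(c,uv,z):
    m=camera_model(c);d=m["T"][:3,:3]@np.array([(uv[0]-m["cx"])/m["fx"],(uv[1]-m["cy"])/m["fy"],1]);o=m["T"][:3,3]
    return (o+d*(z-o[2])/d[2])
im=ims["top"];hsv=cv2.cvtColor(im,cv2.COLOR_RGB2HSV)
om=(hsv[...,0]>=6)&(hsv[...,0]<=16)&(hsv[...,1]>150);om[:, :340]=0;om[:215]=0;om[:,400:]=0;om[262:]=0
om=cv2.morphologyEx(om.astype(np.uint8),cv2.MORPH_CLOSE,np.ones((3,3)))>0
print(om.sum());r=fit("top",om,BR,(.472,-.276,.1));print("br",np.round(r,4))
for c,rect in(("top",(270,340,165,215)),("scene",(270,335,140,210))):
    h=cv2.cvtColor(ims[c],cv2.COLOR_RGB2HSV).astype(int);x0,x1,y0,y1=rect
    red=((h[...,0]<8)|(h[...,0]>172))&(h[...,1]>120)&(h[...,2]>90)
    gr=(h[...,0]>45)&(h[...,0]<85)&(h[...,1]>70)
    bl=(h[...,0]>100)&(h[...,0]<130)&(h[...,1]>130)
    for n,m in(("red",red),("green",gr),("blue",bl)):
        k=np.zeros_like(m);k[y0:y1,x0:x1]=m[y0:y1,x0:x1]
        N,L,S,C=cv2.connectedComponentsWithStats(k.astype(np.uint8))
        for i in range(1,N):
            if S[i,4]>3:print(c,n,S[i].tolist(),np.round(C[i],1),np.round(ray(c,C[i],.11),4))
T=pose(.570,-.0875,0,np.radians(8.5));o=np.array([265,160]);S=6
a=cv2.resize(ims["top"][160:225,265:340,::-1],None,fx=S,fy=S,interpolation=cv2.INTER_CUBIC);draw(a,"top",JG,T,S,o,(0,0,255))
o2=np.array([265,135]);b=cv2.resize(ims["scene"][135:210,265:340,::-1],None,fx=S,fy=S,interpolation=cv2.INTER_CUBIC);draw(b,"scene",JG,T,S,o2,(0,0,255))
o3=np.array([350,218]);d=cv2.resize(ims["top"][218:258,350:395,::-1],None,fx=S,fy=S,interpolation=cv2.INTER_CUBIC);draw(d,"top",BR,pose(r[0],r[1],0,np.radians(r[2])),S,o3,(255,0,0))
H=450;f=lambda q:cv2.copyMakeBorder(q,0,H-q.shape[0],0,0,cv2.BORDER_CONSTANT)
cv2.imwrite("pics/ov.png",cv2.resize(np.hstack([f(a),f(b),f(d)]),None,fx=.68,fy=.68,interpolation=cv2.INTER_AREA))
```

```text
383
br [ 4.7260e-01 -2.7670e-01  5.6543e+00  6.7250e+01  3.8300e+02]
top red [327, 184, 6, 3, 14] [329.5 184.9] [ 0.5943 -0.1448  0.11  ]
top red [286, 189, 4, 4, 14] [287.5 190.7] [ 0.5795 -0.0222  0.11  ]
top green [286, 194, 4, 2, 4] [287.5 194.5] [ 0.5684 -0.0218  0.11  ]
top blue [313, 189, 11, 6, 50] [317.8 191.4] [ 0.5758 -0.11    0.11  ]
top blue [296, 191, 14, 6, 63] [302.3 193.7] [ 0.57   -0.0646  0.11  ]
scene red [317, 160, 5, 4, 13] [319.2 161.5] [ 0.5947 -0.1449  0.11  ]
scene red [287, 176, 4, 3, 10] [288.8 177. ] [ 0.5796 -0.0234  0.11  ]
scene green [320, 153, 5, 3, 7] [322.1 153.9] [ 0.6205 -0.1733  0.11  ]
scene green [319, 162, 5, 7, 10] [320.7 164.6] [ 0.5806 -0.1417  0.11  ]
scene green [290, 178, 3, 3, 5] [291.2 179.2] [ 0.5681 -0.0254  0.11  ]
scene blue [297, 166, 20, 20, 198] [305.9 175.7] [ 0.5601 -0.0738  0.11  ]
```

View pics/ov.png

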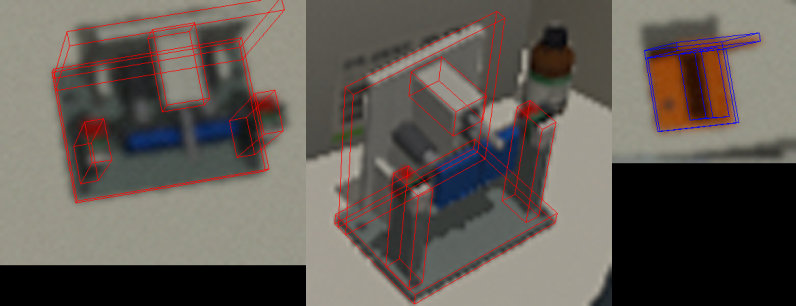

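```bash
cat >> h.py <<'E'
def rel(p,yawdeg,s=None):
    "tool shift (m) and z-turn (deg) to TCP position p with tool x at yaw, pointing down"
    s=s or get_state();w,x,y,z=s["orientation"];Q=R.from_quat([x,y,z,w])
    G=R.from_euler("z",yawdeg,degrees=True)*R.from_euler("x",180,degrees=True)
    print("turn",np.round((Q.inv()*G).as_rotvec(degrees=True),2),"shift",np.round(Q.inv().apply(np.array(p)-s["position"]),4))
E
python3 -c "
from h import *
rel((.4396,-.2803,.13),5.7)"
```

```text
turn [-0.   -0.   18.81] shift [ 0.2837 -0.2126  0.0657]
```

Call:
{"name": "send_rows", "arguments": {"targets": [[0,0,3,0.035,-0.027,0,0.05],[0,0,6,0.065,-0.05,0,0.05],[0,0,9,0.095,-0.073,0,0.05],[0,0,12,0.125,-0.096,0,0.05],[0,0,15,0.155,-0.119,0,0.05],[0,0,18.8,0.185,-0.142,0,0.05],[0,0,18.8,0.215,-0.165,0.01,0.05],[0,0,18.8,0.245,-0.188,0.03,0.05],[0,0,18.8,0.27,-0.2,0.05,0.05],[0,0,18.8,0.2837,-0.2126,0.0657,0.05],[0,0,18.8,0.2837,-0.2126,0.0657,0.05],[0,0,18.8,0.2837,-0.2126,0.0657,0.05],[0,0,18.8,0.2837,-0.2126,0.0657,0.05]]}}

```text
t: 2.18
position: [0.4399, -0.2814, 0.131]
orientation: [0.001, 0.999, 0.05, 0.0]
wrist_force: [0.1, -1.0, -0.0]
grip_width: 0.583
```

Run:
```python
from h import *
s=get_state();print(s["t"],s["position"],s["joint_pos"],s["grip_width"]);rel((.4396,-.2803,.021),5.7,s)
for c in("scene","top"):
    im=read_camera(c)
    for n in("bracket","bracket_hole"):
        for d in landmark_of(c,n)[:1]:print(c,n,np.round(d["position"],4),d["conf"])
    cv2.imwrite(f"pics/{c}1.png",im[:,:,::-1])
a=cv2.imread("pics/scene1.png")[130:300,250:450];b=cv2.imread("pics/top1.png")[170:340,280:480]
cv2.imwrite("pics/n1.png",cv2.resize(np.hstack([a,b]),(800,340),interpolation=cv2.INTER_CUBIC))
```

```text
2.1833 [ 0.43988612 -0.28137111  0.13097196] [-7.86211823e-01  1.37022282e-02  1.93715751e+00 -3.64528498e-04
  1.18897219e+00  6.85282191e-01] 0.5827446322744606
turn [ 0.09 -0.05 -0.  ] shift [-0.0003 -0.0013  0.11  ]
scene bracket [ 0.4696 -0.276   0.0009] 0.65
scene bracket_hole [ 0.4708 -0.2785  0.0781] 0.82
top bracket [ 0.4715 -0.2755 -0.0021] 0.57
top bracket_hole [ 0.4719 -0.2731  0.071 ] 0.75
```

View pics/n1.png

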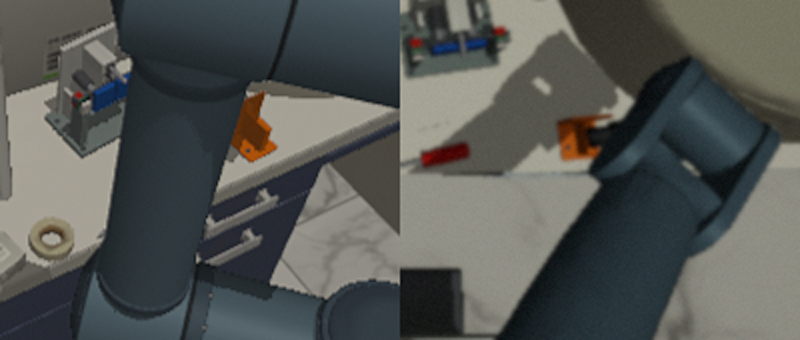

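The picture shows the gripper above the bracket (left panel around (255,130), right panel around (580,135)), with the plate still standing away from the robot. I'll descend and grip.

Call:
{"name": "send_rows", "arguments": {"targets": [[0,0,0,-0.0015,-0.002,0.015,0.05],[0,0,0,-0.0015,-0.002,0.035,0.05],[0,0,0,-0.0015,-0.002,0.055,0.05],[0,0,0,-0.0015,-0.002,0.075,0.05],[0,0,0,-0.0015,-0.002,0.092,0.05],[0,0,0,-0.0015,-0.002,0.103,0.05],[0,0,0,-0.0015,-0.002,0.11,0.05],[0,0,0,-0.0015,-0.002,0.11,0.05],[0,0,0,-0.0015,-0.002,0.11,0.05]]}}

```text
t: 3.23
position: [0.4382, -0.2789, 0.0204]
orientation: [0.0, 0.999, 0.05, 0.0]
wrist_force: [-0.2, -0.1, -0.5]
grip_width: 0.585
```

Call:
{"name": "send_rows", "arguments": {"targets": [[0,0,0,0,0,0,0.025],[0,0,0,0,0,0,0.018],[0,0,0,0,0,0,0.014],[0,0,0,0,0,0,0.0],[0,0,0,0,0,0,0.0],[0,0,0,0,0,0,0.0],[0,0,0,0,0,0,0.0],[0,0,0,0,0,0,0.0],[0,0,0,0,0,0,0.0],[0,0,0,0,0,0,0.0]]}}

```text
t: 4.07
position: [0.4386, -0.2792, 0.0209]
orientation: [0.001, 0.999, 0.05, 0.001]
wrist_force: [0.2, -0.2, 5.3]
grip_width: 0.11
```

Run:
```python
from h import *
s=get_state();print(s["t"],s["position"],s["wrist_force"],s["moment"],s["grip_width"]*85.4)
```

```text
4.0667 [ 0.43855822 -0.27917102  0.02090864] [ 0.23873919 -0.22893268  5.32611706] [-0.03143479  0.06889121 -0.0124986 ] 9.407858714837442
```

Call:
{"name": "send_rows", "arguments": {"targets": [[0,0,0,0,0,0,0.0],[0,0,0,0,0,-0.005,0.0],[0,0,0,0,0,-0.012,0.0],[0,0,0,0,0,-0.025,0.0],[0,0,0,0,0,-0.04,0.0],[0,0,0,0,0,-0.04,0.0],[0,0,0,0,0,-0.04,0.0]]}}

```text
t: 4.65
position: [0.438, -0.2785, 0.0603]
orientation: [0.0, 0.999, 0.05, 0.0]
wrist_force: [-0.4, 0.1, -1.9]
grip_width: 0.112
```

Run:
```python
from h import *
s=get_state();print(s["t"],s["position"],s["orientation"],s["wrist_force"],s["moment"],s["grip_width"]*85.4)
for c in("scene","top"):
    im=read_camera(c)
    for n in("bracket","bracket_hole"):
        for d in landmark_of(c,n)[:1]:print(c,n,np.round(d["position"],4),d["conf"])
    cv2.imwrite(f"pics/{c}2.png",im[:,:,::-1])
```

```text
4.65 [ 0.43804461 -0.27851973  0.06032564] [3.28149104e-04 9.98757957e-01 4.98230098e-02 3.21203355e-04] [-0.40115409  0.06762289 -1.92820409] [0.01646545 0.04659411 0.01629716] 9.541147610859486
scene bracket [ 0.4693 -0.2751  0.0401] 0.83
scene bracket_hole [ 0.4727 -0.2788  0.1129] 0.61
top bracket [ 0.4713 -0.2758  0.037 ] 0.53
top bracket_hole [ 0.4698 -0.2719  0.1112] 0.51
```

```bash
python3 -c "
from h import *
rel((.4921,-.096,.0858),7.3)"
```

```text
turn [-0.08  0.07 -1.59] shift [ 0.0725 -0.1756 -0.0266]
```

Call:
{"name": "send_rows", "arguments": {"targets": [[0,0,0,0.002,-0.006,-0.01,0],[0,0,0,0.01,-0.02,-0.02,0],[0,0,0,0.018,-0.04,-0.027,0],[0,0,-0.5,0.027,-0.062,-0.027,0],[0,0,-1,0.037,-0.085,-0.027,0],[0,0,-1.6,0.046,-0.108,-0.027,0],[0,0,-1.6,0.055,-0.13,-0.027,0],[0,0,-1.6,0.063,-0.15,-0.027,0],[0,0,-1.6,0.069,-0.165,-0.027,0],[0,0,-1.6,0.0725,-0.1735,-0.027,0],[0,0,-1.6,0.0725,-0.1756,-0.027,0],[0,0,-1.6,0.0725,-0.1756,-0.027,0],[0,0,-1.6,0.0725,-0.1756,-0.027,0]]}}

```text
t: 6.03
position: [0.4925, -0.097, 0.0872]
orientation: [0.0, 0.998, 0.064, 0.0]
wrist_force: [1.0, -0.3, -1.3]
grip_width: 0.109
```

Run:
```python
from h import *
s=get_state();print(s["t"],s["position"],s["orientation"],s["wrist_force"],s["moment"],s["grip_width"]*85.4)
for c in("scene","top"):
    im=read_camera(c)
    for n in("bracket","bracket_hole","peg_tip","jig","pad"):
        for d in landmark_of(c,n)[:1]:print(c,n,np.round(d["position"],4),round(d["conf"],2))
    cv2.imwrite(f"pics/{c}3.png",im[:,:,::-1])
a=cv2.imread("pics/scene3.png")[130:220,255:355];b=cv2.imread("pics/top3.png")[165:255,265:365]
cv2.imwrite("pics/n3.png",cv2.resize(np.hstack([a,b]),(800,360),interpolation=cv2.INTER_CUBIC))
```

```text
6.0333 [ 0.4924978  -0.09702642  0.08715303] [1.87801350e-04 9.97974814e-01 6.36100179e-02 9.42596799e-07] [ 1.02227783 -0.32977294 -1.30568075] [ 0.01373139  0.0025048  -0.01249259] 9.28351967847695
scene bracket_hole [0.4193 0.2049 0.0005] 0.65
scene peg_tip [ 0.5514 -0.089   0.1358] 0.87
scene jig [ 0.5707 -0.0879  0.0016] 0.78
scene pad [ 0.5661 -0.0861  0.0945] 0.68
top bracket_hole [ 0.6866 -0.2323 -0.0026] 0.72
top peg_tip [ 0.5466 -0.0896  0.1319] 0.81
top jig [ 5.69e-01 -8.63e-02  1.00e-04] 0.81
top pad [ 0.5681 -0.0816  0.0923] 0.5
```

View pics/n3.png

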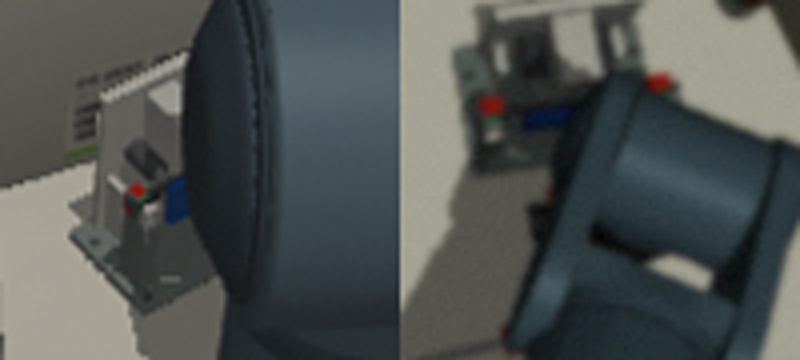

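The arm hides the bracket in both views, though the posts and pad still show. So I'll insert by calibration in small steps and watch the wrist force.

```bash
cat >> h.py <<'E'
YAW=7.2
def jig(x,z,y=0):
    c,s=np.cos(np.radians(YAW)),np.sin(np.radians(YAW));return (.5693+c*x-s*y,-.0866+s*x+c*y,z)
def where():
    s=get_state();c,n=np.cos(np.radians(YAW)),np.sin(np.radians(YAW));d=s["position"]-np.array([.5693,-.0866,0]);f=s["wrist_force"]
    print("t",round(s["t"],2),"tcp in jig mm",np.round([1e3*(c*d[0]+n*d[1]),1e3*(-n*d[0]+c*d[1]),1e3*d[2]],1),"F jig",np.round([c*f[0]+n*f[1],-n*f[0]+c*f[1],f[2]],2),"M",np.round(s["moment"],3),"grip",round(s["grip_width"]*85.4,1))
    w,x,y,z=s["orientation"];return s
E
python3 -c "
from h import *
s=where();rel(jig(-.0545,.0855),YAW,s)"
```

```text
t 6.63 tcp in jig mm [-77.4  -0.2  87. ] F jig [ 0.82  0.19 -2.  ] M [-0.067  0.038 -0.019] grip 9.5
turn [-0.   0.   0.1] shift [ 0.0229 -0.0002  0.0015]
```

Call:
{"name": "send_rows", "arguments": {"targets": [[0,0,0.1,0.006,0,0.0005,0],[0,0,0.1,0.013,0,0.001,0],[0,0,0.1,0.019,0,0.0013,0],[0,0,0.1,0.023,0,0.0013,0],[0,0,0.1,0.023,0,0.0013,0],[0,0,0.1,0.023,0,0.0013,0]]}}

```text
t: 7.13
position: [0.5156, -0.0935, 0.0856]
orientation: [-0.0, 0.998, 0.063, -0.0]
wrist_force: [-0.5, 0.3, -1.2]
grip_width: 0.11
```

Call:
{"name": "send_rows", "arguments": {"targets": [[0,0,0,0.001,0,0,0],[0,0,0,0.002,0,0,0],[0,0,0,0.003,0,0,0],[0,0,0,0.004,0,0,0],[0,0,0,0.004,0,0,0]]}}

```text
t: 7.55
position: [0.5195, -0.0931, 0.0858]
orientation: [0.0, 0.998, 0.063, 0.0]
wrist_force: [0.8, -1.0, -2.9]
grip_width: 0.111
```

```bash
python3 -c "
from h import *
s=where()"
```

```text
t 7.55 tcp in jig mm [-50.2  -0.2  85.8] F jig [ 0.65 -1.06 -2.92] M [-0.027  0.035 -0.004] grip 9.5
```

No contact. I'll advance further in small steps.

Call:
{"name": "send_rows", "arguments": {"targets": [[0,0,0,0.001,0,0,0],[0,0,0,0.002,0,0,0],[0,0,0,0.003,0,0,0],[0,0,0,0.003,0,0,0]]}}

```text
t: 7.88
position: [0.5225, -0.0927, 0.0857]
orientation: [0.0, 0.998, 0.063, 0.0]
wrist_force: [-0.7, 0.5, -3.1]
grip_width: 0.11
```

Call:
{"name": "send_rows", "arguments": {"targets": [[0,0,0,0.001,0,0,0],[0,0,0,0.002,0,0,0],[0,0,0,0.003,0,0,0],[0,0,0,0.003,0,0,0]]}}

```text
t: 8.22
position: [0.5255, -0.0923, 0.0857]
orientation: [0.0, 0.998, 0.063, 0.0]
wrist_force: [-0.3, -0.1, -2.1]
grip_width: 0.109
```

```bash
python3 -c "
from h import *
s=where()"
```

```text
t 8.22 tcp in jig mm [-44.2  -0.2  85.7] F jig [-0.33 -0.01 -2.11] M [-0.027  0.006  0.004] grip 9.3
```

Call:
{"name": "send_rows", "arguments": {"targets": [[0,0,0,0.001,0,0,0],[0,0,0,0.002,0,0,0],[0,0,0,0.003,0,0,0],[0,0,0,0.004,0,0,0],[0,0,0,0.005,0,0,0],[0,0,0,0.005,0,0,0]]}}

```text
t: 8.72
position: [0.5305, -0.0917, 0.0857]
orientation: [0.0, 0.998, 0.063, 0.0]
wrist_force: [-0.8, -0.2, -2.4]
grip_width: 0.113
```

Call:
{"name": "send_rows", "arguments": {"targets": [[0,0,0,0,0,0.001,0],[0,0,0,0,0,0.002,0],[0,0,0,0,0,0.002,0]]}}

```text
t: 8.97
position: [0.53, -0.0916, 0.0834]
orientation: [-0.0, 0.998, 0.063, -0.0]
wrist_force: [-0.6, -0.1, -2.9]
grip_width: 0.11
```

```bash
python3 -c "
from h import *
s=where()"
```

```text
t 8.97 tcp in jig mm [-39.6  -0.   83.4] F jig [-0.65 -0.06 -2.94] M [-0.028  0.049 -0.058] grip 9.4
```

Call:
{"name": "send_rows", "arguments": {"targets": [[0,0,0,0,0,0.0005,0],[0,0,0,0,0,0.001,0],[0,0,0,0,0,0.001,0],[0,0,0,0,0,0.001,0]]}}

```text
t: 9.3
position: [0.5302, -0.0917, 0.0827]
orientation: [-0.0, 0.998, 0.063, -0.0]
wrist_force: [0.2, -0.1, -2.4]
grip_width: 0.108
```

Call:
{"name": "send_rows", "arguments": {"targets": [[0,0,0,0,0,0.0005,0],[0,0,0,0,0,0.001,0],[0,0,0,0,0,0.001,0],[0,0,0,0,0,0.001,0]]}}

```text
t: 9.63
position: [0.5304, -0.0917, 0.0819]
orientation: [0.0, 0.998, 0.063, 0.0]
wrist_force: [0.0, 0.4, -1.5]
grip_width: 0.112
```

```bash
python3 -c "
from h import *
s=where()"
```

```text
t 9.63 tcp in jig mm [-39.2  -0.2  81.9] F jig [ 0.06  0.36 -1.52] M [ 0.081  0.003 -0.008] grip 9.6
```

Call:
{"name": "send_rows", "arguments": {"targets": [[0,0,0,0,0,0.0005,0],[0,0,0,0,0,0.0005,0],[0,0,0,0,0,0.0005,0]]}}

```text
t: 9.88
position: [0.5306, -0.0918, 0.0816]
orientation: [0.0, 0.998, 0.063, 0.0]
wrist_force: [0.1, -0.4, 0.4]
grip_width: 0.114
```

Call:
{"name": "send_rows", "arguments": {"targets": [[0,0,0,0,0,0.0005,0],[0,0,0,0,0,0.0005,0],[0,0,0,0,0,0.0005,0]]}}

```text
t: 10.13
position: [0.5308, -0.0918, 0.0812]
orientation: [0.0, 0.998, 0.063, 0.001]
wrist_force: [0.8, 1.1, 2.4]
grip_width: 0.109
```

```bash
python3 -c "
from h import *
s=where()"
```

```text
t 10.13 tcp in jig mm [-38.8  -0.3  81.2] F jig [0.9  1.02 2.36] M [ 0.155 -0.194  0.029] grip 9.3
```

Contact came at the expected height (TCP z 81.5 mm), and 4.6 N now rests on the peg. I'll ease slightly and press inward.

Call:
{"name": "send_rows", "arguments": {"targets": [[0,0,0,0.0,0,-0.0003,0],[0,0,0,0.001,0,-0.0003,0],[0,0,0,0.002,0,-0.0003,0],[0,0,0,0.003,0,-0.0003,0],[0,0,0,0.003,0,-0.0003,0]]}}

```text
t: 10.55
position: [0.5331, -0.0913, 0.0809]
orientation: [-0.0, 0.998, 0.063, -0.0]
wrist_force: [-2.9, -0.5, 3.7]
grip_width: 0.109
```

Call:
{"name": "send_rows", "arguments": {"targets": [[0,0,0,0.001,0,0,0],[0,0,0,0.002,0,0,0],[0,0,0,0.003,0,0,0],[0,0,0,0.003,0,0,0],[0,0,0,0.003,0,0,0]]}}

```text
t: 10.97
position: [0.5362, -0.091, 0.081]
orientation: [0.0, 0.998, 0.063, -0.0]
wrist_force: [-4.5, -0.4, 3.7]
grip_width: 0.109
```

```bash
python3 -c "
from h import *
s=where();rel(jig(-.0325,.0815),YAW,s)"
```

```text
t 10.97 tcp in jig mm [-33.4  -0.2  81. ] F jig [-4.48  0.21  3.73] M [-0.038  0.523  0.105] grip 9.3
turn [0.   0.01 0.02] shift [ 0.0009 -0.0002 -0.0005]
```

Call:
{"name": "send_rows", "arguments": {"targets": [[0,0,0,0,0,-0.0005,0],[0,0,0,0,0,-0.0007,0],[0,0,0,0,0,-0.0007,0],[0,0,0,0,0,-0.0007,0]]}}

```text
t: 11.3
position: [0.5361, -0.0909, 0.0814]
orientation: [-0.0, 0.998, 0.063, -0.0]
wrist_force: [-3.0, 0.2, 1.8]
grip_width: 0.107
```

Run:
```python
from h import *
where()
for c,y0,x0 in(("scene",130,255),("top",165,265)):
    im=read_camera(c);cv2.imwrite(f"pics/{c}4.png",im[:,:,::-1])
    for n in("bracket","pad_travel","pad"):
        for d in find_in(c,n)[:1]:print(c,n,np.round(d["position"],4),round(d["conf"],2))
a=cv2.imread("pics/scene4.png")[130:220,255:355];b=cv2.imread("pics/top4.png")[165:255,265:365]
cv2.imwrite("pics/n4.png",cv2.resize(np.hstack([a,b]),(800,360),interpolation=cv2.INTER_CUBIC))
where()
```

```text
t 11.3 tcp in jig mm [-33.5  -0.1  81.4] F jig [-2.93  0.58  1.77] M [-0.063  0.379  0.083] grip 9.2
scene bracket [ 0.5576 -0.0623  0.0714] 0.65
scene pad_travel [ 0.5736 -0.0496  0.1078] 0.61
scene pad [ 0.6086 -0.0319  0.0689] 0.66
top pad_travel [ 0.5726 -0.0454  0.1065] 0.44
top pad [ 0.5733 -0.0431  0.1077] 0.4
t 11.7 tcp in jig mm [-33.4  -0.1  81.6] F jig [-3.09 -0.52 -0.71] M [-0.066  0.331  0.016] grip 9.2
```

View pics/n4.png

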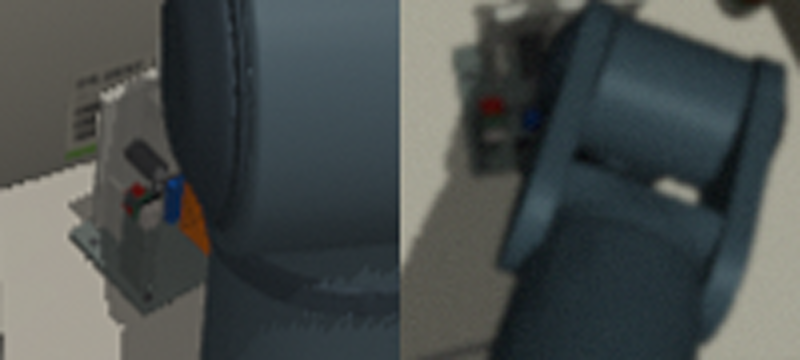

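Left panel: orange bracket edge at (195,220) lies against the blue pad edge at (173,200), with the near post top at (138,195). Next I press on and track the force slope.

Call:
{"name": "send_rows", "arguments": {"targets": [[0,0,0,0.001,0,0,0],[0,0,0,0.002,0,0,0],[0,0,0,0.002,0,0,0],[0,0,0,0.002,0,0,0]]}}

```text
t: 12.03
position: [0.5383, -0.0907, 0.0818]
orientation: [0.0, 0.998, 0.063, 0.0]
wrist_force: [-2.9, -0.4, 0.1]
grip_width: 0.108
```

Call:
{"name": "send_rows", "arguments": {"targets": [[0,0,0,0.001,0,0,0],[0,0,0,0.002,0,0,0],[0,0,0,0.002,0,0,0],[0,0,0,0.002,0,0,0]]}}

```text
t: 12.37
position: [0.54, -0.0906, 0.0817]
orientation: [0.0, 0.998, 0.063, -0.0]
wrist_force: [-5.3, -1.4, 2.7]
grip_width: 0.111
```

Run:
```python
from h import *
where()
# average force over a few control periods
f=[]
for i in range(6):
    read_camera("scene");f.append(get_state()["wrist_force"])
print(np.round(np.mean(f,0),2));where()
```

```text
t 12.37 tcp in jig mm [-29.5  -0.3  81.7] F jig [-5.47 -0.73  2.72] M [-0.203  0.839  0.062] grip 9.5
[-4.78 -1.58  2.1 ]
t 12.67 tcp in jig mm [-29.5  -0.3  81.7] F jig [-4.98 -0.93  2.18] M [-0.257  0.759  0.078] grip 9.2
```

Call:
{"name": "send_rows", "arguments": {"targets": [[0,0,0,0.001,0,0,0],[0,0,0,0.002,0,0,0],[0,0,0,0.003,0,0,0],[0,0,0,0.003,0,0,0],[0,0,0,0.003,0,0,0]]}}

```text
t: 13.08
position: [0.5425, -0.0904, 0.0817]
orientation: [0.0, 0.998, 0.063, -0.001]
wrist_force: [-6.7, -1.7, 4.1]
grip_width: 0.107
```

Run:
```python
from h import *
f=[];s=where()
w,x,y,z=s["orientation"];print(np.round(R.from_quat([x,y,z,w]).as_matrix()[:,2],4))
for i in range(6):
    im=read_camera("scene");f.append(get_state()["wrist_force"])
print(np.round(np.mean(f,0),2));s=where()
b=read_camera("top")
J=pose(.5693,-.0866,0,np.radians(YAW))
def pt(c,P):return proj(c,np.array([P])@J[:3,:3].T+J[:3,3])[0]
for c,p in(("scene",im),("top",b)):
    print(c,[ (xx,np.round(pt(c,[xx/1e3,.062,.11]),1).tolist()) for xx in(-6,4,12,24)])
A=cv2.resize(im[160:200,275:315,::-1],(400,400),interpolation=cv2.INTER_LANCZOS4);B=cv2.resize(b[175:215,270:310,::-1],(400,400),interpolation=cv2.INTER_LANCZOS4)
cv2.imwrite("pics/n5.png",np.hstack([A,B]))
```

```text
t 13.08 tcp in jig mm [-27.1  -0.4  81.7] F jig [-6.87 -0.89  4.1 ] M [-0.388  1.207  0.136] grip 9.1
[-2.e-03 -5.e-04 -1.e+00]
[-7.3  -2.12  3.68]
t 13.38 tcp in jig mm [-27.1  -0.4  81.7] F jig [-7.6  -1.29  3.69] M [-0.312  1.197  0.158] grip 9.4
scene [(-6, [293.4, 181.8]), (4, [291.4, 179.8]), (12, [289.8, 178.3]), (24, [287.5, 175.9])]
top [(-6, [289.0, 198.8]), (4, [288.5, 195.5]), (12, [288.0, 192.8]), (24, [287.4, 188.7])]
```

View pics/n5.png

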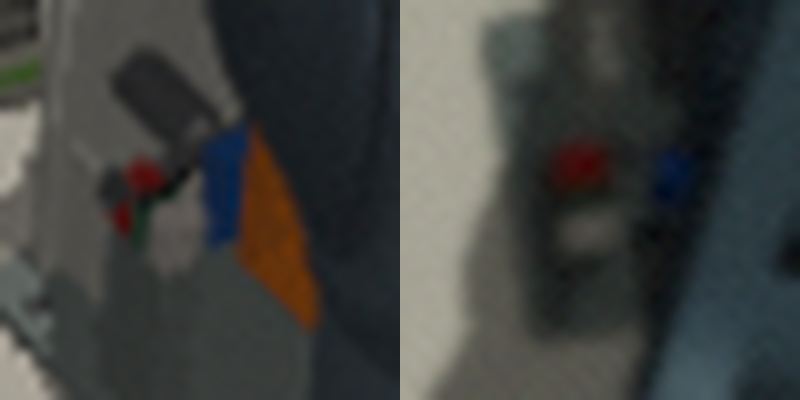

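In the left panel the black pointer runs from about (195,170) to (165,195), between the red top at (145,175) and the white at (178,230), so it hides the green. The plate lies flush on the blue pad. The top panel agrees, with a dark band between red (580,165) and white (590,230). I'll push slightly deeper to centre it and take some load off the peg so the plate stays square.

Call:
{"name": "send_rows", "arguments": {"targets": [[0,0,0,0.0005,0,-0.0002,0],[0,0,0,0.001,0,-0.0004,0],[0,0,0,0.0015,0,-0.0006,0],[0,0,0,0.0015,0,-0.0006,0],[0,0,0,0.0015,0,-0.0006,0]]}}

```text
t: 13.85
position: [0.5432, -0.0902, 0.0818]
orientation: [0.0, 0.998, 0.063, -0.002]
wrist_force: [-7.9, -2.4, 3.2]
grip_width: 0.106
```

Run:
```python
from h import *
f=[];s=where()
for i in range(8):
    im=read_camera("scene");f.append(get_state()["wrist_force"])
print(np.round(np.mean(f,0),2));s=where()
print([(round(d["conf"],2),np.round(d["position"],4)) for c in("scene",) for n in("bracket","bracket_hole","peg_tip") for d in landmark_of(c,n)[:1]])
b=read_camera("top")
A=cv2.resize(im[150:210,270:320,::-1],(400,480),interpolation=cv2.INTER_LANCZOS4);B=cv2.resize(b[165:225,265:315,::-1],(400,480),interpolation=cv2.INTER_LANCZOS4)
cv2.imwrite("pics/n6.png",np.hstack([A,B]))
```

```text
t 13.85 tcp in jig mm [-26.4  -0.3  81.8] F jig [-8.1  -1.4   3.22] M [-0.479  1.416  0.151] grip 9.1
[-8.43 -2.77  2.61]
t 14.25 tcp in jig mm [-26.3  -0.3  81.8] F jig [-9.37 -2.05  2.27] M [-0.544  1.41   0.062] grip 9.1
[(0.61, array([ 0.5784, -0.0867,  0.0635])), (0.63, array([ 0.5771, -0.0899,  0.1338])), (0.33, array([0.4208, 0.2055, 0.0035]))]
```

View pics/n6.png

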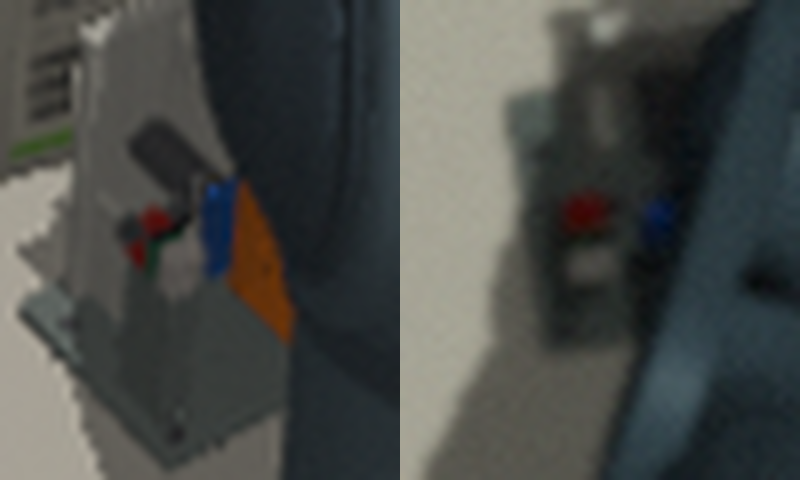

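The pointer is still between red (155,218) and white (180,265), and the plate edge is parallel to the pad edge. I'll relieve a little side and peg load, then check that it holds steady.

Call:
{"name": "send_rows", "arguments": {"targets": [[0,0,0,0,0.0003,-0.0002,0],[0,0,0,0,0.0006,-0.0004,0],[0,0,0,0,0.0006,-0.0004,0],[0,0,0,0,0.0006,-0.0004,0],[0,0,0,0,0.0006,-0.0004,0],[0,0,0,0,0.0006,-0.0004,0]]}}

```text
t: 14.95
position: [0.5431, -0.0903, 0.0818]
orientation: [-0.0, 0.998, 0.063, -0.002]
wrist_force: [-8.0, -0.3, 1.8]
grip_width: 0.105
```

Run:
```python
from h import *
f=[];s=where()
for i in range(10):
    im=read_camera("scene");f.append(get_state()["wrist_force"])
print(np.round(np.mean(f,0),2),np.round(np.std(f,0),2));s=where()
w,x,y,z=s["orientation"];M=R.from_quat([x,y,z,w]).as_matrix();print(np.round(M[:,2],4),np.degrees(np.arctan2(M[1,0],M[0,0])))
```

```text
t 14.95 tcp in jig mm [-26.4  -0.4  81.8] F jig [-8.01  0.67  1.85] M [-0.233  1.238  0.135] grip 9.0
[-7.44 -1.34  1.12] [0.51 0.5  0.26]
t 15.45 tcp in jig mm [-26.4  -0.4  81.8] F jig [-8.01 -1.07  1.58] M [-0.232  1.276  0.158] grip 9.7
[-4.e-03  5.e-04 -1.e+00] 7.239274056893385
```

```bash
python3 -c "
from h import *
where();print(sign_off())"
```

```text
t 15.45 tcp in jig mm [-26.4  -0.4  81.8] F jig [-8.01 -1.07  1.58] M [-0.232  1.276  0.158] grip 9.7
the job is handed in; nothing more can be done
None
```

The bracket hangs on the jig's peg with the rib facing out, pressed back against the blue pad. I handed the job in at 15.5 s with the arm still holding it there.

**What I did:** I gripped the rib from above and slid the big hole over the peg without feeling any contact. I then lowered the bracket until the peg took its weight, at the height expected from the given sizes. Last, I pressed it in along the jig's axis and eased off some of the peg and side load.

**Last checks:**
- **Press:** the push was steady at about 7.5 N. Position puts the pad about 6 mm back, and force puts it 6.5–7.5 mm back allowing for peg friction. Both are inside the 4–12 mm band and well short of the end stop.
- **Pointer:** in both camera views the near pointer stood between the red and white of the scale, which is where the green lies.
- **Peg and side load:** about 3 N rested on the peg, with a side force of about 0.5–1 N.
- **Squareness:** the tool was tilted about 0.2°, and its yaw of 7.2° matched the jig's.

**Not confirmed:**
- **Hidden parts:** the arm hid the peg, the hole and the far pointer. That the bracket hangs on the peg rests on the contact forces and the geometry, not on a picture.
- **Grip reading:** the gripper opening read about 9.4 mm on the 12 mm rib, which I can't explain. The grip held throughout.
- **Depth estimates:** a single network reading of the bracket suggested about 9 mm of pad travel, a few mm more than the other estimates but still in the band.

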